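# Turn over the mouth-down sample dish

### The job

One of the three small round metal sample dishes on the seed-lab bench was left upside down, mouth down with its closed base showing. Lay that dish, still mouth down, on the lowered leaf of the turnover, just clear of its two pins (on the side of the handle), then lift the leaf by its handle and swing it right over so that the dish tips out, mouth up, into the receiving tray. Leave the leaf swung over and the dish lying flat in the tray.

Things in the scene. Friction and masses are not known exactly. Their poses are not given: they have to be found in the camera images.
- dish: Upside-down aluminium dish, 56 mm across, 20 mm high, walls straight, about 60 g, mouth down on the bench; its flat closed base faces up, marked by a thin ring and centre dot. Origin: centre of the mouth, 20 mm below the base's face. z points from mouth to base: up at first, down once mouth up. The two other dishes are alike but stand mouth up, open insides showing.
- turnover: Fixed turnover. Origin on the bench under the hinge's middle, z up; hinge along x, 40 mm up, posts (48 high) at x +-56. Leaf to +y: two rails at x +-18, 102 long, 10 wide, tops 40 up, free beside; pins 8 thick, 16 high at x +-18, y 28: a dish touching both centres at x 0, y 54.5. Tray: floor 47 up, y -29 to -166, x +-61, walls 12 above it on 3 sides, open to the hinge. (mm)
- leaf (a joint): Leaf's hinge angle, rad: 0 level on its rest, 1.57 upright, 2.3 fully over on its stop, leaning above the tray's near edge. It rises on the turnover's +y side and goes over to -y. Free, about 200 g; let go before upright it falls back, well past upright it falls on to its stop or leans on the tipped dish. Pins hold the dish until past upright, then it tips out.
- leaf_handle (a point): Middle of the leaf's handle: round steel rod 10 mm thick, parallel to the hinge, standing out from the leaf to the turnover's -x; free for 32 mm towards the leaf and 25 mm towards the 16 mm black ball at its end. At leaf angle 0 it is at x -55, y 102, height 37 mm in the turnover's frame; it goes round the hinge at 102 mm radius. The rod can turn in a light grip.
Not all that is in view belongs to the job. What is shaped like the dish but brown or orange is not meant.

How it is judged (in metres and radians):
On the way:
1. the dish lies mouth down, flat, on the lowered leaf, within 14 mm sideways and 25 mm outwards of its place against the pins, and is let go (x of dish in the frame of turnover between -0.014 and 0.014 m and y of dish in the frame of turnover between 0.048 and 0.08 m and z of dish in the frame of turnover between 0.036 and 0.046 m and angle between dish's own z axis and vertical below 0.17 rad and value of joint leaf below 0.15 rad and contact force between dish and the fingers below 0.1 N), for 0.2 s.
At the end, for the whole second after the job is handed in: The dish lies mouth up within the receiving tray, flat to 10 degrees and on the tray's floor (rim 67 mm above the bench, within 10 mm), at rest, and the leaf is left swung over (past upright, beyond 1.7 rad) (angle between dish's own z axis and vertical above 2.967 rad and x of dish in the frame of turnover between -0.06 and 0.06 m and y of dish in the frame of turnover between -0.166 and -0.038 m and z of dish in the frame of turnover between 0.057 and 0.077 m and linear speed of dish below 0.02 m/s and value of joint leaf above 1.7 rad); the robot touches nothing.
It also fails if it takes over 61 s, if anything falls off the work surface, if the arm or the gripper's body presses on something with over 40 N, if the wrist force passes 120 N, or if a joint passes its speed limit or range.

### The arm

A 6-joint arm with a two-finger parallel gripper is mounted at the origin on the work surface. World frame = base frame: x ahead of the robot, y to its left, z up, the work surface at z = 0. Lengths are in mm, angles in degrees, forces in N, time in s.
With the tool pointing down it reaches from about 300 to 850 mm from the base axis. Payload 4.2 kg.
Tool frame: the origin (TCP) lies on the centre line of the jaws, within the pads' length; the fingertips stand 11 mm ahead of it and the grasp point (between the pads) lies 8 mm behind it; z points along the fingers, y is the line along which they close (so a half turn about z gives the same grasp; the last joint's range is limited). The gripper opens to 91 mm and grips with 3 to 60 N. Pads are 32 mm wide; open, the fingers measure 118 mm over their backs; the gripper's body (76 mm by 178 mm) begins 60 mm behind the grasp point.
Start: joints at [-75.229, 18.312, 89.639, -0, 72.044, -1.146], TCP at [157.691, -552.97, 224.976] pointing down, gripper open.
Joint ranges: [-177.97, 177.97], [-48.28, 115.42], [12.27, 149.76], [-77.06, 257.06], [2.81, 150.46], [-146.56, 146.56]. Speed limits (degrees/s): [147.25, 147.25, 180, 180, 180, 180].

### API

Orientations are given as [roll, pitch, yaw] about the fixed x, y, z axes, in that order (R = Rz(yaw) Ry(pitch) Rx(roll)).
In Python, from workcell import env, grab_frame, camera_model, models gives the robot as it stands.
- The arm moves only by the shell command python3 -m crank 'ROWS' [FORCE]. ROWS is text: rows parted by semicolons, each of 7 numbers parted by spaces: the closure, from -1 (fully open) to 1 (shut), so that 0 is half open, then the shift along the tool's x, y, z in mm, then the turn, a rotation vector about the tool's x, y, z in degrees. A call has 1 to 10 rows; each row shifts and turns the commanded pose from where the row before left it, along the tool's axes as they then stand; what a row does not reach is not made up. A row lasts 1/8 s, in which the tool goes at most 62.5 mm and 10.7 degrees, less where a joint would pass 70% of its speed; a pose out of reach is approached as far as the arm can. A call is refused whole if a number of a shift passes 62.5 or a number of a turn 10.7, either way. A call with a gripper value outside its range is refused whole. The fingers move at their own pace and stop on an object; FORCE is the grip in N (left out, the last holds). Time passes only in rows, so rows that do not move let the fingers close. It gives the time, the measured TCP pose, the force, the opening and the grip force at its end, in the units of the state.
- env.state(): the state, without advancing time (a new reading comes with each control period).
- grab_frame(name): name is "scene" or "top"; returns the picture (384x512x3 uint8, blue, green, red); there is no depth.
- camera_model(name): a dict with "K" (3x3 intrinsics, pixels), "R" (3x3) and "t" (3): a world point X has camera coordinates R X + t. Camera axes: x right, y down, z forward; pixel columns grow to the right and rows downward; lengths in mm; the calibration is good to about 2 mm. A picture is of the moment at which its call begins. camera_model takes no time and is no camera call.
- env.job_done(): hands the job in; it is judged then, once.
Trained networks look in the newest picture that a camera, given by its name, has taken for a name from the list of things; names that differ only in an ending like _2 or _b are one class to them, and where a whole thing is asked for, a point or a joint stands for the part that bears it (a point fixed in the world has none). Each returns a list of dicts, best first, with "p" (0 to 1); they miss things now and then, are a little off and sometimes report something else, mostly with a low value. They report only what shows in the picture. A call takes as long as a camera call. They do not tell look-alikes from the thing itself.
- models.search_frame(name, camera): "point" ([x, y, z] in mm, in world coordinates, good to about 4 mm: the middle of the surface that is visible of it).
The state is a dict: "time_s": time; "qpos": joint angles; "qvel": joint speeds; "effort": joint torques, N m; "ee_pos": TCP position; "ee_rot": TCP orientation; "force": force on the tool from outside, world axes, zero at the start; "torque": the same for the moment, N m; "gripper_width": finger opening in mm; "gripper_force": force on a finger pad.
Only numpy, scipy, OpenCV 4.12 (cv2) and the standard library are available. Lean on these libraries where they do the work, as an engineer would, in place of code of your own. Each camera call takes 0.05 s, during which the arm holds its last target. There are 200 camera calls.

## Working session

There is one attempt and no reset: what is moved stays moved. The work goes in short steps, Python scripts to look and compute and a shell command to move; the robot and the scene stay as the last step left them, time stands still between calls to the robot, and variables do not carry over. Pictures are saved under pics/ and viewed, at most 10 in all, crops included, and the job is handed in when it is done.

```bash
mkdir -p pics; ls; python3 - <<'E'
from workcell import env, grab_frame, camera_model, models
import cv2, numpy as np
for c in ("scene","top"):
    cv2.imwrite(f"pics/a_{c}.png", grab_frame(c))
    for n in ("dish","turnover","leaf","leaf_handle"):
        for d in models.search_frame(n,c): print(c,n,np.round(d["point"]),round(d["p"],2))
    m=camera_model(c); print(c,np.round(-np.array(m["R"]).T@np.array(m["t"])), np.round(m["K"][0][0]))
s=env.state(); print(s["ee_pos"],s["ee_rot"],s["time_s"],s["gripper_width"])
E
```

```text
pics
scene dish [507. 414.  20.] 0.86
scene dish [368. 217.  20.] 0.75
scene dish [352. 314.  21.] 0.67
scene dish [453. 310.  21.] 0.64
scene turnover [ 566. -139.   46.] 0.66
scene leaf [571. -40.  40.] 0.98
scene leaf_handle [561. -41.  44.] 0.97
scene [1067. -208.  798.] 434.0
top dish [357. 224.  20.] 0.94
top dish [342. 315.  20.] 0.74
top dish [446. 315.  20.] 0.67
top dish [495. 411.  19.] 0.58
top turnover [ 549. -131.   45.] 0.67
top leaf [562. -35.  42.] 0.61
top leaf_handle [557. -30.  43.] 0.94
top [344. 158. 715.] 356.0
[ 157.66671674 -552.92283802  224.93189839] [-1.79997677e+02  2.32879960e-03  1.59185204e+01] 0.5 91.00404317068492
```

```bash
python3 - <<'E'
import cv2, numpy as np
a=cv2.imread("pics/a_top.png");b=cv2.imread("pics/a_scene.png")
cv2.imwrite("pics/top_x.png",cv2.resize(a,(800,600),interpolation=cv2.INTER_CUBIC))
cv2.imwrite("pics/scene_x.png",cv2.resize(b,(800,600),interpolation=cv2.INTER_CUBIC))
E
```

```text
(no output)
```

View pics/top_x.png

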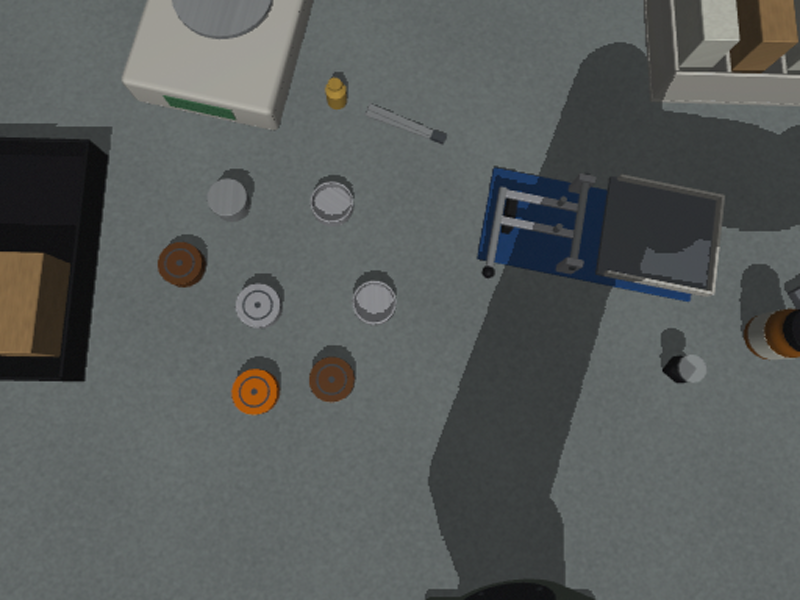

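View pics/scene_x.png

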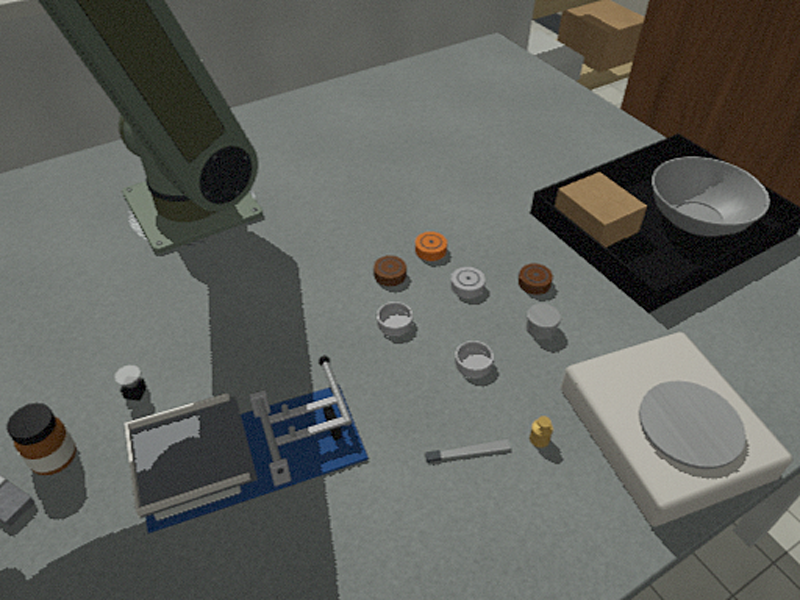

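Candidates in the enlarged top view:
- Bright metal with ring and dot at (258,305): fits the upside-down dish.
- Plain grey disc at (228,197): no ring, smaller.
- Open dishes at (332,202) and (375,300): mouth up.
- Orange (255,392) and brown (332,379), (181,263): excluded by colour.

I'll confirm in a crop.

```bash
cat > h.py <<'E'
import cv2, numpy as np
from workcell import env, grab_frame, camera_model, models
def ray(c,uv,z):
    m=camera_model(c);K,R,t=[np.array(m[k],float) for k in("K","R","t")]
    o=-R.T@t; d=R.T@np.linalg.inv(K)@[uv[0],uv[1],1]
    return (o+d*(z-o[2])/d[2])
def proj(c,X):
    m=camera_model(c);K,R,t=[np.array(m[k],float) for k in("K","R","t")]
    p=(K@(R@np.atleast_2d(X).T+t.reshape(3,1))).T; return p[:,:2]/p[:,2:]
E
python3 - <<'E'
import cv2, numpy as np
a=cv2.imread("pics/a_top.png"); b=cv2.imread("pics/a_scene.png")
up=lambda i,s:cv2.resize(i,None,fx=s,fy=s,interpolation=cv2.INTER_CUBIC)
t=up(a[100:200,300:470],4.6)[:460,:780]
d=up(a[170:220,140:190],2.7); e=up(b[165:215,270:360],2.7)
o=np.zeros((600,782,3),np.uint8); o[:t.shape[0],:t.shape[1]]=t
o[462:462+135,:135]=d; o[462:462+135,140:140+e.shape[1]]=e
f=up(b[225:320,170:235],1.4); o[462:462+133,400:400+f.shape[1]]=f
cv2.imwrite("pics/crop1.png",o)
E
```

```text
(no output)
```

View pics/crop1.png

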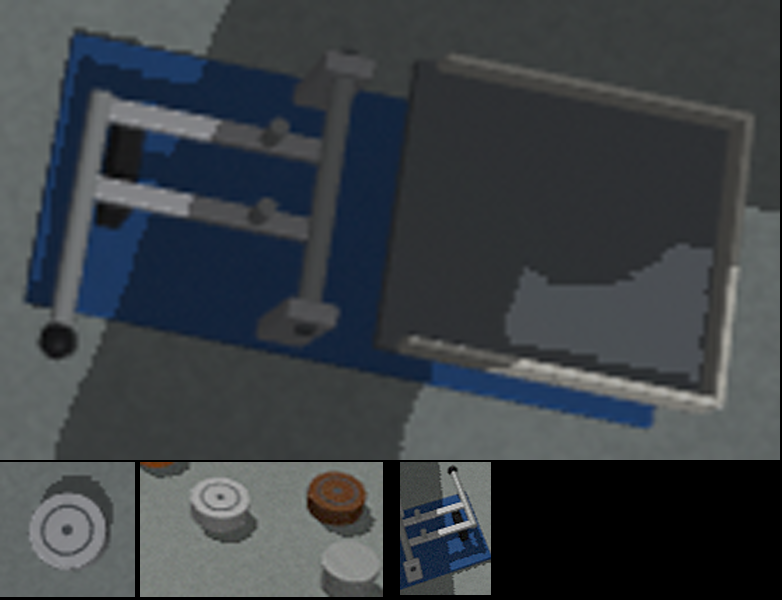

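The crop confirms it: the ring and dot show in both views, and the sides are metal. The dish is at top px (165,195). The turnover's posts, ball and tray corners are readable too.

```bash
python3 - <<'E'
from h import *
from scipy.optimize import least_squares
f=lambda u,v,s,o:(np.array([u,v])+.5)/s-.5+np.array(o)
T=[(f(350,65,4.6,(300,100)),(56,0,48)),(f(313,312,4.6,(300,100)),(-56,0,48)),(f(58,341,4.6,(300,100)),(-88,102,37)),
   (f(752,118,4.6,(300,100)),(63,-168,59)),(f(722,408,4.6,(300,100)),(-63,-168,59)),(f(280,124,4.6,(300,100)),(18,28,56)),(f(266,205,4.6,(300,100)),(-18,28,56))]
S=[(f(325,360,1.5625,(0,0)),(-88,102,37)),(f(260,397,1.5625,(0,0)),(-56,0,48)),(f(279,465,1.5625,(0,0)),(56,0,48))]
def w(p,X):
    c,s=np.cos(p[2]),np.sin(p[2]); return np.array([p[0]+c*X[0]-s*X[1],p[1]+s*X[0]+c*X[1],X[2]])
for nm,L in(("both",[("top",T),("scene",S)]),("top",[("top",T)]),("scene",[("scene",S)])):
    r=least_squares(lambda p:np.concatenate([proj(c,w(p,X))[0]-uv for c,l in L for uv,X in l]),[560,-130,-.17],x_scale=[10,10,.1],loss="soft_l1")
    print(nm,r.x[:2].round(1),np.degrees(r.x[2]).round(2),r.fun.round(1))
    p=r.x
    if nm=="both": print("place",w(p,(0,56,40)).round(1),"handle",w(p,(-55,102,37)).round(1))
print("dish",ray("top",f(67,68,2.7,(140,170)),20).round(1),ray("scene",f(80,34,2.7,(270,165)),20).round(1))
E
```

```text
both [561.7 -89.7] -10.83 [ 0.2 -0.4 -0.1 -0.4 -0.2 -0.5 -0.5  0.1 -0.9 -1.1  0.   0.4  0.3  0.2
 -0.3  0.9 -1.2 -1.6 -0.6 -0.9]
place [572.2 -34.7  40. ] handle [526.8  20.8  37. ]
top [561.2 -90. ] -10.81 [ 0.4 -0.1  0.  -0.2 -0.1 -0.2 -0.3  0.3 -0.7 -0.8  0.2  0.7  0.4  0.4]
scene [564.2 -89.1] -10.35 [ 0.1  1.4 -0.7 -0.8  0.5 -0.1]
dish [448.6 315.   20. ] [447.4 315.2  20. ]
```

The dish is at (448,315). The turnover is at (561.7,-89.8), yaw -10.8°. First I turn the tool to yaw 79.2° so the jaws close along the turnover's x.

```bash
python3 -m crank '-1 0 0 0 0 0 -10.55;-1 0 0 0 0 0 -10.55;-1 0 0 0 0 0 -10.55;-1 0 0 0 0 0 -10.55;-1 0 0 0 0 0 -10.55;-1 0 0 0 0 0 -10.55;-1 0 0 0 0 0 0' 15
cat >> h.py <<'E'
def to(X):
    from scipy.spatial.transform import Rotation as Ro
    s=env.state(); R=Ro.from_euler("xyz",s["ee_rot"],degrees=True).as_matrix()
    print("t",round(s["time_s"],2),"at",np.round(s["ee_pos"],1),np.round(s["ee_rot"],1),"tool shift",np.round(R.T@(np.array(X)-s["ee_pos"]),1),"w",round(s["gripper_width"],1),round(s["gripper_force"],1),"F",np.round(s["force"],1))
def tv(x,y,z):
    a=np.radians(-10.8);c,s=np.cos(a),np.sin(a); return [561.7+c*x-s*y,-89.8+s*x+c*y,z]
E
python3 -c "
from h import *
to([448,315,100])"
```

```text
time_s: 1.38
ee_pos: [157.7, -552.9, 225.0]
ee_rot: [180.0, 0.0, 79.1]
force: [0.8, 0.4, 0.1]
gripper_width: 91.4
gripper_force: 0.0
t 1.38 at [ 157.7 -552.9  225. ] [180.    0.   79.1] tool shift [907.2 120.8 124.9] w 91.4 0.0 F [0.8 0.4 0.1]
```

```bash
python3 -m crank '-1 60 8 0 0 0 0;-1 60 8 0 0 0 0;-1 60 8 0 0 0 0;-1 60 8 0 0 0 0;-1 60 8 0 0 0 0;-1 60 8 0 0 0 0;-1 60 8 0 0 0 0;-1 60 8 0 0 0 0;-1 60 8 0 0 0 0;-1 60 8 0 0 0 0' && python3 -m crank '-1 60 8 20 0 0 0;-1 60 8 20 0 0 0;-1 60 8 20 0 0 0;-1 60 8 20 0 0 0;-1 60 8 20 0 0 0;-1 0 0 20 0 0 0;-1 0 0 0 0 0 0;-1 0 0 0 0 0 0'
python3 -c "
from h import *
to([448,315,70])
cv2.imwrite('pics/b.png',np.hstack([grab_frame('scene')[130:260,240:400],grab_frame('top')[130:260,90:250]]).repeat(2,0).repeat(2,1))
for c in('top','scene'): print([(np.round(d['point']),round(d['p'],2)) for d in models.search_frame('dish',c)])
"
```

```text
time_s: 2.62
ee_pos: [349.0, 23.5, 225.5]
ee_rot: [179.9, -0.0, 79.0]
force: [0.6, -0.1, 0.3]
gripper_width: 91.0
gripper_force: 0.0
time_s: 3.62
ee_pos: [442.3, 302.8, 107.6]
ee_rot: [180.0, -0.0, 79.1]
force: [-0.1, -0.4, -0.1]
gripper_width: 90.9
gripper_force: 0.0
t 3.62 at [442.3 302.8 107.6] [180.   -0.   79.1] tool shift [13.   3.2 37.6] w 90.9 0.0 F [-0.1 -0.4 -0.1]
[(array([368., 203.,  21.]), 0.69)]
[(array([508., 411.,  24.]), 0.81), (array([368., 216.,  19.]), 0.65), (array([351., 312.,  20.]), 0.58), (array([453., 312.,  19.]), 0.54)]
```

View pics/b.png

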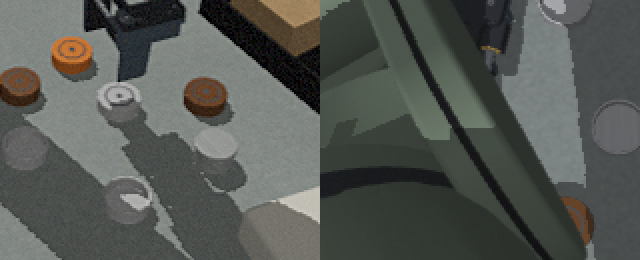

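The scene view shows the ringed dish untouched at about (300,178) native, with the gripper just short of it. I go down and grip.

```bash
python3 -m crank '-1 13 3 20 0 0 0;-1 0 0 20 0 0 0;-1 0 0 20 0 0 0;-1 0 0 20 0 0 0;-1 0 0 12 0 0 0;-1 0 0 0 0 0 0;1 0 0 0 0 0 0;1 0 0 0 0 0 0;1 0 0 0 0 0 0;1 0 0 0 0 0 0' 20 && python3 -m crank '1 0 0 0 0 0 0;1 0 0 0 0 0 0;1 0 0 0 0 0 0;1 0 0 0 0 0 0'
```

```text
time_s: 5.08
ee_pos: [447.7, 315.3, 15.2]
ee_rot: [180.0, -0.0, 79.2]
force: [0.3, -0.2, 2.1]
gripper_width: 55.5
gripper_force: 20.0
time_s: 5.58
ee_pos: [447.6, 315.3, 15.1]
ee_rot: [180.0, -0.0, 79.2]
force: [-0.5, -0.5, 4.2]
gripper_width: 55.0
gripper_force: 20.0
```

```bash
python3 -m crank '1 0 0 -15 0 0 0;1 0 0 -30 0 0 0;1 0 0 -40 0 0 0;1 0 0 0 0 0 0;1 0 0 0 0 0 0'
python3 -c "
from h import *
to(tv(0,58,100))"
```

```text
time_s: 6.2
ee_pos: [446.9, 314.9, 99.6]
ee_rot: [-180.0, 0.0, 79.2]
force: [-0.5, 0.2, -0.5]
gripper_width: 55.2
gripper_force: 20.0
t 6.2 at [446.9 314.9  99.6] [-180.     0.    79.2] tool shift [-3.180e+02  1.885e+02 -3.000e-01] w 55.2 20.0 F [-0.5  0.2 -0.5]
```

```bash
python3 -m crank '1 -18 10 0 0 0 0;1 -40 25 0 0 0 0;1 -50 30 0 0 0 0;1 -50 30 0 0 0 0;1 -50 30 0 0 0 0;1 -50 30 0 0 0 0;1 -40 23 0 0 0 0;1 -20 10 0 0 0 0;1 0 0 0 0 0 0;1 0 0 0 0 0 0'
python3 -c "
from h import *
to(tv(0,58,70))
a=grab_frame('scene')[200:350,120:270];b=grab_frame('top')[60:210,280:480]
cv2.imwrite('pics/c.png',cv2.resize(np.hstack([a,b]),None,fx=2.2,fy=2.2,interpolation=2))
for c in('top','scene'): print([(np.round(d['point']),round(d['p'],2)) for d in models.search_frame('dish',c)])
"
```

```text
time_s: 7.45
ee_pos: [571.7, -31.5, 99.4]
ee_rot: [-179.9, -0.0, 79.2]
force: [0.6, 0.1, -0.0]
gripper_width: 55.1
gripper_force: 20.0
t 7.45 at [571.7 -31.5  99.4] [-179.9   -0.    79.2] tool shift [-1.2  1.1 29.4] w 55.1 20.0 F [ 0.6  0.1 -0. ]
[(array([559.,   9.,  42.]), 0.69), (array([495., 411.,  22.]), 0.6), (array([358., 221.,  20.]), 0.59), (array([342., 315.,  17.]), 0.58), (array([581.,  -9., 103.]), 0.47)]
[(array([509., 407.,  20.]), 0.89), (array([368., 218.,  20.]), 0.68), (array([352., 311.,  20.]), 0.56)]
```

View pics/c.png

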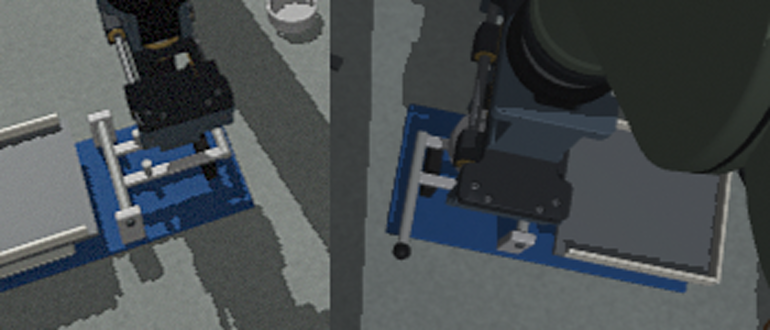

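The views show the gripper over the leaf between pins and handle; the dish is hidden behind the hand. I lower the last part in small steps.

```bash
python3 -m crank '1 -1 1 15 0 0 0;1 0 0 14 0 0 0;1 0 0 8 0 0 0;1 0 0 4 0 0 0;1 0 0 1.5 0 0 0;1 0 0 0 0 0 0;1 0 0 0 0 0 0'
```

```text
time_s: 8.52
ee_pos: [573.7, -33.5, 57.8]
ee_rot: [179.9, -0.0, 79.2]
force: [1.1, 0.3, -0.6]
gripper_width: 55.1
gripper_force: 20.0
```

```bash
python3 -m crank '1 0 -1 1 0 0 0;1 0 0 1 0 0 0;1 0 0 0.5 0 0 0;1 0 0 0 0 0 0;1 0 0 0 0 0 0'
```

```text
time_s: 9.15
ee_pos: [572.4, -33.3, 55.1]
ee_rot: [-180.0, 0.0, 79.2]
force: [-1.1, 0.6, 2.5]
gripper_width: 55.1
gripper_force: 20.0
```

```bash
python3 -m crank '-0.3 0 0 0 0 0 0;-0.5 0 0 0 0 0 0;-1 0 0 0 0 0 0;-1 0 0 0 0 0 0;-1 0 0 0 0 0 0;-1 0 0 -10 0 0 0;-1 0 0 -30 0 0 0;-1 0 0 -50 0 0 0;-1 0 0 0 0 0 0;-1 0 0 0 0 0 0'
python3 -m crank '-1 -50 -50 0 0 0 -10.5;-1 0 0 0 0 0 -10.5;-1 0 0 0 0 0 -10.5;-1 0 0 0 0 0 -10.5;-1 0 0 0 0 0 -10.5;-1 0 0 0 0 0 -10.5;-1 0 0 0 0 0 -10.5;-1 0 0 0 0 0 -10.5;-1 0 0 0 0 0 -6;-1 0 0 0 0 0 0'
python3 -c "
from h import *
to(tv(-55,102,100))
a=grab_frame('scene')[200:350,120:270];b=grab_frame('top')[60:210,280:480]
cv2.imwrite('pics/d.png',cv2.resize(np.hstack([a,b]),None,fx=2.2,fy=2.2,interpolation=2))
for c in('top','scene'): print([(np.round(d['point']),round(d['p'],2)) for d in models.search_frame('dish',c)])
"
```

```text
time_s: 10.4
ee_pos: [572.1, -33.3, 145.0]
ee_rot: [-180.0, 0.0, 79.2]
force: [-0.4, 0.1, -0.7]
gripper_width: 91.4
gripper_force: 0.0
time_s: 11.65
ee_pos: [519.9, -68.3, 143.6]
ee_rot: [-180.0, -0.2, 169.1]
force: [-0.1, -0.3, 0.0]
gripper_width: 91.3
gripper_force: 0.0
t 11.65 at [519.9 -68.3 143.6] [-180.    -0.2  169.1] tool shift [ 9.8 88.7 43.6] w 91.3 0.0 F [-0.1 -0.3  0. ]
[(array([355., 220.,  22.]), 0.8), (array([571., -19.,  61.]), 0.64), (array([497., 412.,  21.]), 0.64), (array([342., 314.,  17.]), 0.61)]
[(array([579., -35.,  57.]), 0.82), (array([368., 217.,  21.]), 0.8), (array([350., 310.,  19.]), 0.76), (array([507., 413.,  18.]), 0.63)]
```

View pics/d.png

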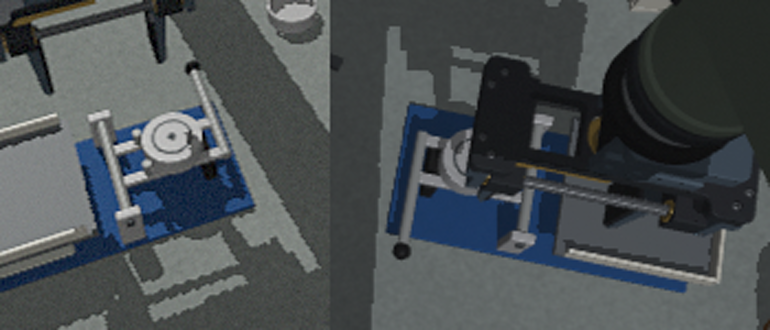

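The dish lies mouth down on the rails by the pins, with its dot at native scene px (198,262). Next I go above the handle.

```bash
python3 -m crank '0 10 39 0 0 0 0;0 0 50 0 0 0 0;0 0 0 20 0 0 0;0 0 0 20 0 0 0;0 0 0 0 0 0 0;0 0 0 0 0 0 0'
python3 -c "
from h import *
q=ray('scene',(198.2,262.3),60);a=np.radians(-10.4);d=q-[564.2,-89.1,0];print('dish tv',np.cos(a)*d[0]+np.sin(a)*d[1],-np.sin(a)*d[0]+np.cos(a)*d[1])
to(tv(-55,102,29))
for c in('top','scene'): print([(np.round(d['point']),round(d['p'],2)) for d in models.search_frame('leaf_handle',c)])
cv2.imwrite('pics/e.png',cv2.resize(np.hstack([grab_frame('scene')[180:330,120:270],grab_frame('top')[60:210,280:480]]),None,fx=2.2,fy=2.2,interpolation=2))
"
```

```text
time_s: 12.6
ee_pos: [528.1, 20.8, 105.5]
ee_rot: [180.0, 0.1, 169.2]
force: [0.1, 0.1, 0.8]
gripper_width: 45.8
gripper_force: 0.0
dish tv -0.4943060059851625 56.30022817165667
t 12.6 at [528.1  20.8 105.5] [1.800e+02 1.000e-01 1.692e+02] tool shift [ 1.3 -0.3 76.5] w 45.8 0.0 F [0.1 0.1 0.8]
[(array([550.,   6.,  47.]), 0.77)]
[(array([563., -65.,  44.]), 0.7)]
```

View pics/e.png

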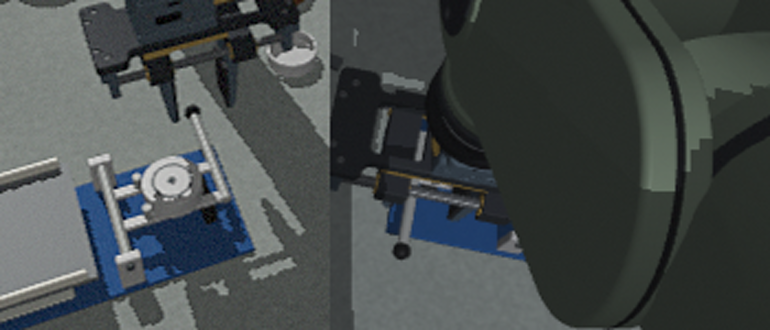

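The open jaws stand over the rod, lined up with it. I go down, then close lightly.

```bash
python3 -m crank '0 1 0 20 0 0 0;0 0 0 20 0 0 0;0 0 0 20 0 0 0;0 0 0 14 0 0 0;0 0 0 2 0 0 0;0 0 0 0 0 0 0;0.4 0 0 0 0 0 0;0.6 0 0 0 0 0 0;1 0 0 0 0 0 0;1 0 0 0 0 0 0' 8 && python3 -m crank '1 0 0 0 0 0 0;1 0 0 0 0 0 0;1 0 0 0 0 0 0'
```

```text
time_s: 14.05
ee_pos: [526.8, 21.4, 29.0]
ee_rot: [180.0, 0.0, 169.2]
force: [-0.8, 1.1, 0.6]
gripper_width: 9.4
gripper_force: 8.0
time_s: 14.42
ee_pos: [526.8, 21.3, 29.0]
ee_rot: [180.0, 0.0, 169.2]
force: [0.1, 3.6, 1.7]
gripper_width: 9.5
gripper_force: 8.0
```

```bash
python3 -c "
import numpy as np
a=np.radians([0,2]+list(range(5,126,5)));y=102*np.cos(a)+3*np.sin(a);z=102*np.sin(a)-3*np.cos(a)
for t,i,j in zip(np.degrees(a[1:]).round(),np.diff(y).round(1),-np.diff(z).round(1)): print(int(t),i,j,end=' | ')"
```

```text
2 0.0 -3.6 | 5 -0.2 -5.3 | 10 -0.9 -8.9 | 15 -1.7 -8.7 | 20 -2.4 -8.6 | 25 -3.2 -8.3 | 30 -3.9 -8.0 | 35 -4.6 -7.6 | 40 -5.2 -7.2 | 45 -5.8 -6.7 | 50 -6.4 -6.2 | 55 -6.9 -5.6 | 60 -7.4 -5.0 | 65 -7.8 -4.3 | 70 -8.1 -3.6 | 75 -8.4 -2.9 | 80 -8.6 -2.2 | 85 -8.8 -1.4 | 90 -8.9 -0.6 | 95 -8.9 0.1 | 100 -8.9 0.9 | 105 -8.7 1.7 | 110 -8.6 2.4 | 115 -8.3 3.2 | 120 -8.0 3.9 | 125 -7.6 4.6 |
```

```bash
python3 -m crank '1 0 0 -3.6 0 0 0;1 0 -0.2 -5.3 0 0 0;1 0 -0.9 -8.9 0 0 0;1 0 -1.7 -8.7 0 0 0;1 0 -2.4 -8.6 0 0 0;1 0 -3.2 -8.3 0 0 0;1 0 -3.9 -8 0 0 0;1 0 -4.6 -7.6 0 0 0;1 0 -5.2 -7.2 0 0 0'
python3 -c "
from h import *
a=np.radians(40)
to(tv(-55,102*np.cos(a)+3*np.sin(a),32+102*np.sin(a)-3*np.cos(a)))
cv2.imwrite('pics/f.png',cv2.resize(grab_frame('scene')[150:330,90:290],None,fx=2.5,fy=2.5,interpolation=2))
"
```

```text
time_s: 15.55
ee_pos: [523.0, 1.0, 96.7]
ee_rot: [179.8, 0.1, 169.1]
force: [1.0, 9.8, 5.2]
gripper_width: 9.4
gripper_force: 8.0
t 15.55 at [523.    1.   96.7] [1.798e+02 1.000e-01 1.691e+02] tool shift [-0.  -1.9  1.4] w 9.4 8.0 F [1.  9.8 5.2]
```

View pics/f.png

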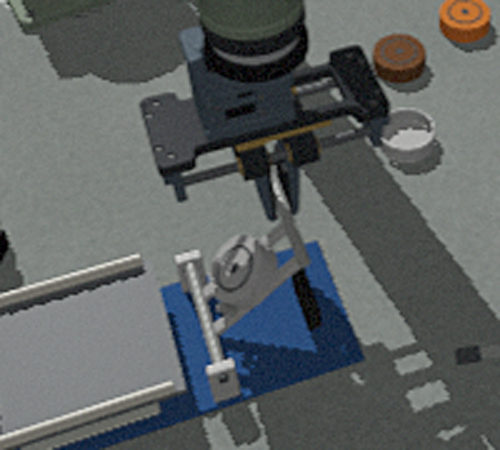

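The leaf is at about 40°, the dish is still seated against the pins and the rod is in the jaws. I carry on.

```bash
python3 -m crank '1 0 -4.8 -7.2 0 0 0;1 0 -6.4 -6.2 0 0 0;1 0 -6.9 -5.6 0 0 0;1 0 -7.4 -5 0 0 0;1 0 -7.8 -4.3 0 0 0;1 0 -8.1 -3.6 0 0 0;1 0 -8.4 -2.9 0 0 0;1 0 -8.6 -2.2 0 0 0'
python3 -c "
from h import *
a=np.radians(80)
to(tv(-55,102*np.cos(a)+3*np.sin(a),32+102*np.sin(a)-3*np.cos(a)))"
```

```text
time_s: 16.6
ee_pos: [511.9, -58.6, 133.3]
ee_rot: [-180.0, 0.1, 169.2]
force: [0.6, 1.9, 3.4]
gripper_width: 9.9
gripper_force: 8.0
t 16.6 at [511.9 -58.6 133.3] [-1.800e+02  1.000e-01  1.692e+02] tool shift [ 0.2 -0.6  1.4] w 9.9 8.0 F [0.6 1.9 3.4]
```

```bash
python3 -m crank '1 0 -8.8 -1 0 0 0;1 0 -8.9 0 0 0 0;1 0 -8.9 0.3 0 0 0;1 0 -8.9 0.9 0 0 0;1 0 -8.7 1.7 0 0 0;1 0 -8.6 2.4 0 0 0;1 0 -8.3 3.2 0 0 0;1 0 -8 3.9 0 0 0;1 0 -7.6 4.6 0 0 0;1 0 0 0 0 0 0'
python3 -c "
from h import *
a=np.radians(125)
to(tv(-55,102*np.cos(a)+3*np.sin(a),32+102*np.sin(a)-3*np.cos(a)))
cv2.imwrite('pics/g.png',cv2.resize(np.hstack([grab_frame('scene')[180:330,70:240],grab_frame('top')[60:210,280:480]]),None,fx=2.1,fy=2.1,interpolation=2))
"
```

```text
time_s: 17.85
ee_pos: [497.2, -134.0, 115.6]
ee_rot: [-180.0, -0.0, 169.2]
force: [3.9, -1.0, -0.6]
gripper_width: 10.0
gripper_force: 8.0
t 17.85 at [ 497.2 -134.   115.6] [-180.    -0.   169.2] tool shift [-0.1 -0.6 -1.7] w 10.0 8.0 F [ 3.9 -1.  -0.6]
```

View pics/g.png

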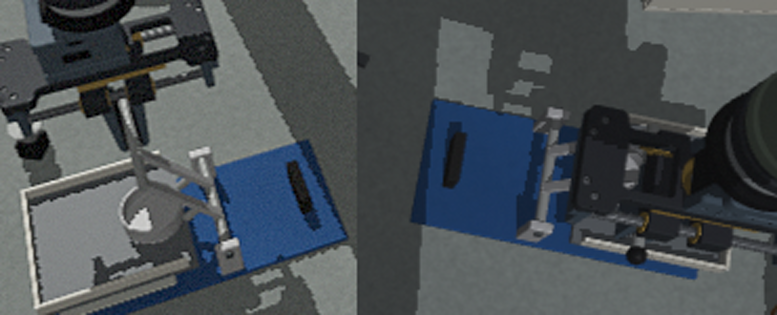

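The dish has tipped out mouth up into the tray at native scene px about (143,282), with the leaf over it. I release and lift away.

```bash
python3 -m crank '0.6 0 0 0 0 0 0;0.3 0 0 0 0 0 0;0.2 0 0 0 0 0 0;0.2 0 0 0 0 0 0;0.2 0 0 -20 0 0 0;0.2 0 0 -40 0 0 0;0.2 0 0 -50 0 0 0;0.2 50 0 0 0 0 0;0.2 50 0 0 0 0 0;0.2 50 0 0 0 0 0' && python3 -m crank '0.2 0 50 0 0 0 0;0.2 0 60 0 0 0 0;0.2 0 60 0 0 0 0;0.2 0 60 0 0 0 0;0.2 0 0 0 0 0 0;0.2 0 0 0 0 0 0'
python3 -c "
from h import *
cv2.imwrite('pics/i.png',cv2.resize(np.hstack([grab_frame('scene')[200:330,70:240],grab_frame('top')[80:210,330:480]]),None,fx=2.4,fy=2.4,interpolation=2))
for c in('top','scene'): print([(np.round(d['point']),round(d['p'],2)) for d in models.search_frame('dish',c)])
"
```

```text
time_s: 19.2
ee_pos: [348.2, -104.8, 226.1]
ee_rot: [-180.0, -0.0, 169.2]
force: [-0.3, -0.6, -0.6]
gripper_width: 36.4
gripper_force: 0.0
time_s: 19.95
ee_pos: [392.4, 120.4, 225.9]
ee_rot: [-179.9, -0.0, 169.3]
force: [-0.7, -0.2, -0.2]
gripper_width: 36.4
gripper_force: 0.0
[(array([497., 412.,  20.]), 0.98), (array([355., 226.,  17.]), 0.86), (array([344., 313.,  17.]), 0.57)]
[(array([507., 411.,  19.]), 0.82), (array([ 554., -146.,   51.]), 0.75), (array([352., 313.,  22.]), 0.59), (array([366., 214.,  20.]), 0.57)]
```

View pics/i.png

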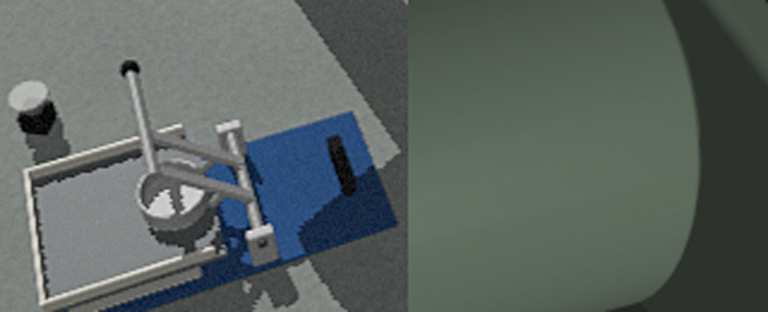

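The picture shows the dish mouth up in the tray under the leaned-over leaf. The arm blocks the top camera, so I move it away and check flatness numerically, since my picture budget is used up.

```bash
python3 -m crank '0.2 0 0 0 0 0 10;0.2 0 0 0 0 0 10;0.2 0 0 0 0 0 10;0.2 0 0 0 0 0 10;0.2 0 0 0 0 0 10;0.2 0 0 0 0 0 10;0.2 0 0 0 0 0 10;0.2 0 0 0 0 0 10;0.2 0 0 0 0 0 10;0.2 0 0 0 0 0 0' && python3 -m crank '0.2 -58 -8.5 0 0 0 0;0.2 -58 -8.5 0 0 0 0;0.2 -58 -8.5 0 0 0 0;0.2 -58 -8.5 0 0 0 0;0.2 -58 -8.5 0 0 0 0;0.2 -58 -8.5 0 0 0 0;0.2 -58 -8.5 0 0 0 0;0.2 -58 -8.5 0 0 0 0;0.2 -58 -8.5 0 0 0 0;0.2 -58 -8.5 0 0 0 0' && python3 -m crank '0.2 -58 -8.5 0 0 0 0;0.2 -40 -6 0 0 0 0;0.2 0 0 0 0 0 0;0.2 0 0 0 0 0 0'
cat > fit.py <<'E'
from h import *
from scipy.ndimage import map_coordinates
from scipy.optimize import differential_evolution
for c in("scene","top"):
    g=np.mean([grab_frame(c).astype(float).mean(2) for _ in range(4)],0); cv2.imwrite(f"pics/z_{c}.png",g)
    for d in models.search_frame("dish",c): print(c,np.round(d["point"]),round(d["p"],2))
    for d in models.search_frame("leaf_handle",c): print(c,'h',np.round(d["point"]),round(d["p"],2))
g={c:cv2.imread(f"pics/z_{c}.png",0).astype(float) for c in("scene","top")}
P={"scene":(564.2,-89.1,-10.4),"top":(561.2,-90,-10.8)}
def W(c,X):
    x,y,a=P[c];a=np.radians(a);X=np.atleast_2d(X)
    return np.c_[x+np.cos(a)*X[:,0]-np.sin(a)*X[:,1],y+np.sin(a)*X[:,0]+np.cos(a)*X[:,1],X[:,2]]
# leaf angle from dark ball
for c in g:
    A=np.radians(np.arange(80,135,1)); uv=proj(c,W(c,np.c_[-88+0*A,102*np.cos(A)+3*np.sin(A),40+102*np.sin(A)-3*np.cos(A)]))
    b=cv2.GaussianBlur(g[c],(0,0),1.5); v=map_coordinates(b,[uv[:,1],uv[:,0]],order=1); i=v.argmin(); print(c,"leaf deg",np.degrees(A[i]).round(),v[i].round())
th=np.linspace(0,2*np.pi,90,endpoint=False); ci=np.c_[np.cos(th),np.sin(th),0*th]
from scipy.spatial.transform import Rotation as Ro
def score(p,cs=("scene","top")):
    x,y,zb,tx,ty=p; R=Ro.from_rotvec([tx,ty,0]).as_matrix(); s=0
    for c in cs:
        # bright rim ring (r 27) against inside (r 23) and outside (r 31) at rim height
        S=[map_coordinates(g[c],proj(c,W(c,(np.c_[r*ci[:,:2],0*th+20])@R.T+[x,y,zb]))[:,::-1].T,order=1) for r in(24,27,30.5)]
        s+=np.mean(np.clip(np.abs(S[1]-S[2]),0,40)+.5*np.clip(np.abs(S[1]-S[0]),0,40))
    return -s
for cs in(("scene","top"),("scene",),("top",)):
    r=differential_evolution(score,[(-25,25),(-110,-35),(44,64),(-.6,.6),(-.6,.6)],args=(cs,),seed=1,popsize=30,maxiter=200)
    f=differential_evolution(lambda q:score([q[0],q[1],47,0,0],cs),[(-25,25),(-110,-35)],seed=1)
    print(cs,"free",r.x.round(2),-r.fun.round(1),"flat",f.x.round(1),-f.fun.round(1))
E
python3 fit.py
```

```text
time_s: 21.4
ee_pos: [392.9, 119.7, 226.2]
ee_rot: [180.0, 0.0, 79.2]
force: [0.0, 0.5, -0.5]
gripper_width: 36.6
gripper_force: 0.0
time_s: 22.65
ee_pos: [199.2, -435.2, 226.3]
ee_rot: [180.0, 0.0, 79.3]
force: [1.3, -0.0, -0.2]
gripper_width: 36.2
gripper_force: 0.0
time_s: 23.15
ee_pos: [167.9, -526.0, 225.8]
ee_rot: [-180.0, -0.1, 79.3]
force: [0.2, -0.0, 0.6]
gripper_width: 36.6
gripper_force: 0.0
scene [ 554. -147.   51.] 0.96
scene [370. 214.  18.] 0.87
scene [508. 410.  19.] 0.85
scene [353. 310.  21.] 0.66
scene h [ 541. -128.   93.] 0.85
top [342. 317.  18.] 0.83
top [499. 408.  25.] 0.72
top [ 560. -149.   52.] 0.7
top h [ 561. -146.   51.] 0.28
scene leaf deg 130.0 44.0
top leaf deg 131.0 17.0[ WARN:0@4.709] global loadsave.cpp:1063 imwrite_ Unsupported depth image for selected encoder is fallbacked to CV_8U.
Traceback (most recent call last):
  File "fit.py", line 27, in <module>
    r=differential_evolution(score,[(-25,25),(-110,-35),(44,64),(-.6,.6),(-.6,.6)],args=(cs,),seed=1,popsize=30,maxiter=200)
  File "fit.py", line 23, in score
    S=[map_coordinates(g[c],proj(c,W(c,(np.c_[r*ci[:,:2],0*th+20])@R.T+[x,y,zb]))[:,::-1].T,order=1) for r in(24,27,30.5)]
                            ~~~~^^^^^^^^^^^^^^^^^^^^^^^^^^^^^^^^^^^^^^^^^^^^^^^^^
  File "h.py", line 8, in proj
    m=camera_model(c);K,R,t=[np.array(m[k],float) for k in("K","R","t")]
ValueError: time passes only in moves, steps and waits
```

```bash
sed -i 's/^def ray/import functools\n_cm=camera_model\ncamera_model=functools.lru_cache(None)(lambda c:_cm(c))\ndef ray/' h.py; sed -i '/^for c in("scene","top"):/,/leaf_handle/d' fit.py; head -8 fit.py; python3 fit.py
```

```text
from h import *
from scipy.ndimage import map_coordinates
from scipy.optimize import differential_evolution
g={c:cv2.imread(f"pics/z_{c}.png",0).astype(float) for c in("scene","top")}
P={"scene":(564.2,-89.1,-10.4),"top":(561.2,-90,-10.8)}
def W(c,X):
    x,y,a=P[c];a=np.radians(a);X=np.atleast_2d(X)
    return np.c_[x+np.cos(a)*X[:,0]-np.sin(a)*X[:,1],y+np.sin(a)*X[:,0]+np.cos(a)*X[:,1],X[:,2]]
scene leaf deg 130.0 44.0
top leaf deg 131.0 17.0
('scene', 'top') free [ -5.08 -61.77  48.63  -0.14   0.54] 43.0 flat [  1. -59.] 37.1
('scene',) free [-2.335e+01 -9.832e+01  6.136e+01  1.500e-01  8.000e-02] 31.1 flat [  0.2 -58.9] 23.1
('top',) free [-11.67 -44.64  62.17   0.27   0.23] 16.7 flat [  3.6 -57.2] 15.5
```

```bash
sed '/^for cs in/,$d' fit.py > fit2.py; cat >> fit2.py <<'E'
for t in range(-36,37,6):
    a=np.radians(t); zb=47+28*abs(np.sin(a))
    o=[]
    for cs in(("scene","top"),("scene",),("top",)):
        f=differential_evolution(lambda q:score([q[0],q[1],zb,a,0],cs),[(-8,8),(-75,-40)],seed=1,maxiter=30); o+=[f.x.round(1),round(-f.fun,1)]
    print(t,*o)
z=g["scene"][265:302,122:166].astype(int)
for r in z: print(' '.join(f"{v//4:2d}" for v in r))
u=proj("scene",W("scene",np.r_[np.c_[28*ci[::15,:2],0*th[::15]+67],np.c_[28*ci[::15,:2],0*th[::15]+47]]+[0,-59,0]))-[122,265]; print(u.round(1).tolist())
E
python3 fit2.py
```

```text
scene leaf deg 130.0 44.0
top leaf deg 131.0 17.0
-36 [ -2.5 -64.2] 28.3 [ -1.9 -64.2] 15.7 [ -6.3 -61.4] 14.3
-30 [ -4.8 -59.9] 28.2 [  7.8 -63.1] 17.5 [ -5.2 -59.8] 14.0
-24 [  7.9 -62.2] 29.2 [  7.8 -62.2] 18.8 [  1.4 -65.4] 13.5
-18 [  6.6 -60.4] 29.7 [  6.7 -60.4] 19.4 [ -2.6 -57.6] 13.2
-12 [  3.  -62.2] 31.7 [  4.5 -61.9] 19.8 [ -1.5 -60.1] 13.5
-6 [  2.9 -60.4] 36.0 [  2.8 -60.5] 22.3 [ -0.  -59.2] 14.3
0 [  1. -59.] 37.1 [  0.4 -58.9] 23.1 [  3.6 -57.2] 15.5
6 [  1.  -56.7] 33.8 [  2.7 -57.3] 22.0 [  3.  -54.7] 16.0
12 [  5.5 -55.1] 30.8 [  5.1 -56.1] 20.9 [  2.5 -49.4] 13.7
18 [ -0.8 -53.4] 28.9 [  7.  -55.7] 19.8 [ -6.9 -43.9] 12.9
24 [ -0.6 -52.5] 27.7 [  8.  -54.8] 18.6 [ -4.1 -41.5] 12.2
30 [ -3.5 -52.8] 27.6 [  1.1 -52.2] 17.6 [ -4.2 -53.5] 12.8
36 [ -3.2 -52.5] 26.7 [  2.4 -52.7] 17.2 [ -3.5 -52.9] 11.9
12 11 10 10 11  9 25 29 19 19 19 18 18 18 12 12 12 13 13 12 11 11 11 12 11 12 12 12 13 14 15 18 22 23 22 22 21 22 22 20 18 17 19 18
 9 23 35 25 23 33 34 30 20 20 19 18 17 14 12 12 12 12 12 13 16 15 16 15 13 13 12 12 12 13 13 12 12 13 18 21 22 22 22 22 22 22 21 19
33 33
[... 4075 characters left out ...]
12  9  9  9
13 13 13 12 13 12 12 12 13 13 13 12 12 13 13 13 13 13 13 12 12 13 12 14 12 13 13 13 13 13 13 12 13 13 14 13 13 12 14 13 12 10  9  9
13 13 12 14 13 13 12 13 13 13 12 13 12 13 13 13 12 13 13 13 13 14 13 13 14 13 13 13 14 13 13 13 13 13 13 13 14 13 13 12 13 10 10  9
13 13 12 12 13 13 13 13 13 13 13 12 13 13 13 13 13 12 13 13 12 13 13 13 13 13 13 13 13 13 13 13 13 13 13 13 12 13 13 14 12 12  9  9
13 13 14 13 13 12 13 13 13 13 14 12 13 13 13 13 13 13 12 13 13 13 13 13 12 13 12 13 14 13 12 13 12 13 12 12 13 12 12 13 13 12  9  9
[[21.8, 24.9], [32.8, 15.1], [29.8, 3.7], [16.3, 1.9], [5.3, 11.3], [7.8, 22.9], [23.6, 30.4], [34.4, 20.6], [31.4, 9.4], [18.1, 7.5], [7.3, 16.9], [9.8, 28.4]]
```

The tilt fit peaks at 0° in the scene view and in both views together. The flat-dish outline matches the pixels, with the dish at about x 1, y -59 in the turnover's frame. The leaf reads about 130°, on its stop.

```bash
python3 -c "
from workcell import env
print(env.job_done())"
```

```text
the job is handed in; nothing more can be done
None
```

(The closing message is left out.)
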